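# Scoop milling balls and hold them over the mill hopper

### The arm

A 7-joint arm with a two-finger parallel gripper is mounted at the origin on a cart in front of the work surface, level with it; the furniture and walls round the work are solid. World frame = base frame: x ahead of the robot, y to its left, z up, the work surface at z = 0. Lengths are in m, angles in rad, forces in N, time in s.
With the tool pointing down it reaches from about 0.425 to 0.825 m from the base axis. Payload 3.6 kg.
Tool frame: the origin (TCP) lies where the fingers leave the gripper's body, on its centre line; the fingertips stand 73 mm ahead of it and the grasp point (between the pads) lies 54 mm ahead of it; x points along the fingers, y is the direction in which the jaws open and shut, and the axes are right-handed (so a half turn about x gives the same grasp; the last joint's range is limited). The gripper opens to 85 mm and grips with 20 to 120 N. Pads are 22 mm wide; open, the fingers measure 114 mm over their backs; the gripper's body (76 mm by 85 mm) begins 54 mm behind the grasp point. The pads swing forward as they close: fully open they stand 13 mm farther back than shut.
Start: joints at [-1.141, 0.615, -0.013, 1.423, 0.008, 1.103, -0.04], TCP at [0.286, 0.584, 0.304] pointing down, gripper open.
Joint ranges: [-3.12, 3.12], [-0.3, 2.06], [-1.34, 1.32], [0.26, 2.42], [-1.36, 4.5], [0.01, 1.98], [-2.84, 2.84]. Speed limits (rad/s): [2.79, 2.79, 3.14, 3.14, 3.14, 3.14, 3.14].

### API

Orientations are given as a unit quaternion [x, y, z, w].
In Python, from station import arm, snapshot, camera_info, ticket gives the robot as it stands. Calls block until the motion is done:
- arm.movep(position, orientation): joint-space move of the TCP to a pose.
- arm.line_to(position, velocity=0.15, ori=None): straight line of the TCP; ori=None keeps the orientation; velocity is the mean speed in m/s.
- arm.move_j(angles): joint-space move.
- arm.move_gripper(opening, effort=None): opening from 0.0 (shut) to 1.0 (fully open); effort is the grip in N (None keeps the last); returns when the fingers have stopped.
- arm.pause(seconds).
- arm.ik(position, orientation): joint angles nearest the present ones, or None.
- snapshot(name): name is "side" or "top" or "wrist"; returns the picture (400x640x3 uint8, blue, green, red); there is no depth.
- camera_info(name): a dict with "fx", "fy", "cx", "cy" (pixels), "R" (3x3) and "t" (3): a world point X has camera coordinates R X + t; the wrist camera has in their place "T_tool_cam" (4x4, takes a point from camera to tool coordinates, whose origin is the TCP and whose axes are the tool frame's). Camera axes: x right, y down, z forward; pixel columns grow to the right and rows downward; lengths in m; the calibration is good to about 2 mm. A picture is of the moment at which its call begins: read the wrist's pose just before it. camera_info takes no time and is no camera call.
A pose or a line that the arm cannot do raises arm.MotionError and nothing moves.
- ticket.finish_job(): hands the job in, once; it reports no verdict.
Readings, each from a call of its own:
- arm.read_time(): time.
- arm.read_joint_positions(): joint angles.
- arm.read_dq(): joint speeds.
- arm.read_effort(): joint torques, N m.
- arm.read_tool_pos(): TCP position.
- arm.read_eef_rot(): TCP orientation.
- arm.read_ft_force(): force on the tool from outside, world axes, zero at the start.
- arm.read_wrist_torque(): the same for the moment, N m.
- arm.read_opening(): opening from 0.0 (shut) to 1.0 (fully open).
Only numpy, scipy, OpenCV 4.12 (cv2) and the standard library are available. Lean on these libraries where they do the work, as an engineer would, in place of code of your own. Each camera call takes 0.05 s, during which the arm holds its last target.

### The job

Take the steel scoop by its upright black grip, scoop at least three of the white ceramic balls out of the grey tray, and carry them over the bottles and the flask to the small bench mill. Finish while still holding the scoop level, its bowl centred and square over the mill's rectangular hopper mouth and about a finger's width above the rim, balls still in the scoop, ready to be tipped in. Never let the scoop touch the mill or the fingers touch the balls, spill none outside the tray, do not touch the bottles or the flask, and leave the timer where it lies.

Things in the scene. Friction and masses are not known exactly. Their poses are not given: they have to be found in the camera images.
- scoop: Loose steel scoop, 90 g, standing on the bench. Bowl 80 mm long (x), 60 wide (y); origin at the centre of the bowl's underside, +x to the open nose, z up. Nose: round lip 3 mm high at x = +40; inner floor 1.4 mm above the sole; balls behind the lip stay in if carried smoothly, more surely nose up. Back wall 28 mm high at x = -39; side walls 24 mm, sloping down to the lip.
- scoop_grip (a point): On the scoop's upright black grip block, 105 mm above the sole and 46 mm behind the bowl's centre; the place to grip from above. The block is 24 mm (scoop's x) by 18 mm (y, grip across this) and reaches from 76 to 128 mm above the sole, carried by a steel strip from the back wall.
- scoop_pocket (a point): Where balls lie in the bowl: 6 mm behind the bowl's centre, 9.5 mm above the sole. Balls caught on the lip at the tray's end wall roll back here when the nose is raised some 0.4 rad there; the rest stay in the tray.
- tray: Fixed grey open tray, 224 mm (x -104 to +120) by 112 (y), 38 high; origin under the floor's centre. Inner floor 6 mm above the bench, x -100 to +100, 104 wide; the +x end wall leans outward 0.3 rad. The balls start at x = +6 to +82, near the middle line, so the scoop can be let down behind them, nose to +x (bowl centre at x = -50), and pushed along the floor to the +x end wall, where the balls ride in over the lip.
- ball0: White glazed ceramic milling ball, 15 mm in diameter, 11 g, slippery, loose in the tray; origin at its centre.
- ball1: White glazed ceramic milling ball, 15 mm in diameter, 11 g, slippery, loose in the tray; origin at its centre.
- ball2: White glazed ceramic milling ball, 15 mm in diameter, 11 g, slippery, loose in the tray; origin at its centre.
- ball3: White glazed ceramic milling ball, 15 mm in diameter, 11 g, slippery, loose in the tray; origin at its centre.
- ball4: White glazed ceramic milling ball, 15 mm in diameter, 11 g, slippery, loose in the tray; origin at its centre.
- ball5: White glazed ceramic milling ball, 15 mm in diameter, 11 g, slippery, loose in the tray; origin at its centre.
- mill: Fixed small white bench mill, body 130 mm (x) by 100 mm (y), with a steel charging hopper on top whose rectangular mouth measures 126 mm along x and 92 mm along y; the rim is 110 mm above the bench. Origin at the centre of its underside. The scoop is to be parallel to the long side (x), nose either way.
- mouth (a point): Centre of the hopper's mouth, at rim height (110 mm above the bench); axes those of the mill.
- red_cap_bottle: Obstacle, fixed to the bench: 50 mm wide, 106 mm high clear bottle with a red cap, standing in the row between tray and mill; origin at the centre of its foot.
- blue_cap_bottle: Obstacle, fixed to the bench: 50 mm wide, 106 mm high clear bottle with a blue cap, standing in the same row; origin at the centre of its foot.
- flask: Obstacle, fixed to the bench: conical flask, 62 mm wide, 104 mm high, standing in the same row; origin at the centre of its foot.
- timer: Bystander: white lab timer, 62 x 72 x 20 mm, lying to the right; origin at the centre of its underside.
There are look-alikes about, which are no part of the job. Leave any yellow look-alike of the scoop alone. What is shaped like the mill but yellow is not meant.

How it is judged:
On the way:
1. at least three balls lie in the scoop and it is lifted clear of the tray (sole more than 60 mm above the bench) ((distance between each of ball0, ball1, ball2 and scoop_pocket below 0.046 m or distance between each of ball0, ball1, ball3 and scoop_pocket below 0.046 m or distance between each of ball0, ball1, ball4 and scoop_pocket below 0.046 m or distance between each of ball0, ball1, ball5 and scoop_pocket below 0.046 m or distance between each of ball0, ball2, ball3 and scoop_pocket below 0.046 m or distance between each of ball0, ball2, ball4 and scoop_pocket below 0.046 m or distance between each of ball0, ball2, ball5 and scoop_pocket below 0.046 m or distance between each of ball0, ball3, ball4 and scoop_pocket below 0.046 m or distance between each of ball0, ball3, ball5 and scoop_pocket below 0.046 m or distance between each of ball0, ball4, ball5 and scoop_pocket below 0.046 m or distance between each of ball1, ball2, ball3 and scoop_pocket below 0.046 m or distance between each of ball1, ball2, ball4 and scoop_pocket below 0.046 m or distance between each of ball1, ball2, ball5 and scoop_pocket below 0.046 m or distance between each of ball1, ball3, ball4 and scoop_pocket below 0.046 m or distance between each of ball1, ball3, ball5 and scoop_pocket below 0.046 m or distance between each of ball1, ball4, ball5 and scoop_pocket below 0.046 m or distance between each of ball2, ball3, ball4 and scoop_pocket below 0.046 m or distance between each of ball2, ball3, ball5 and scoop_pocket below 0.046 m or distance between each of ball2, ball4, ball5 and scoop_pocket below 0.046 m or distance between each of ball3, ball4, ball5 and scoop_pocket below 0.046 m) and height (world z) of scoop above 0.06 m), for 0.2 s.
At the end, for the whole second after the job is handed in: Scoop held still in the fingers, off the mill, level and parallel to the mouth (0.17 rad), bowl within 17 mm along, 15 mm across of its centre, sole 4-30 mm above the rim; 3 or more balls in it, the rest in it or the tray; nothing touching the bottles and flask; timer moved under 20 mm (x of scoop in the frame of mouth between -0.017 and 0.017 m and y of scoop in the frame of mouth between -0.015 and 0.015 m and z of scoop in the frame of mouth between 0.004 and 0.03 m and x of scoop_pocket in the frame of mouth between -0.026 and 0.026 m and y of scoop_pocket in the frame of mouth between -0.018 and 0.018 m and z of scoop_pocket in the frame of mouth between 0.004 and 0.05 m and angle between scoop's own z axis and vertical below 0.17 rad and angle between the x axis of scoop and the x axis of mill, either way round below 0.17 rad and contact force between scoop and mill below 0.1 N and contact force between scoop and the fingers above 1 N and linear speed of scoop below 0.02 m/s and (distance between each of ball0, ball1, ball2 and scoop_pocket below 0.046 m or distance between each of ball0, ball1, ball3 and scoop_pocket below 0.046 m or distance between each of ball0, ball1, ball4 and scoop_pocket below 0.046 m or distance between each of ball0, ball1, ball5 and scoop_pocket below 0.046 m or distance between each of ball0, ball2, ball3 and scoop_pocket below 0.046 m or distance between each of ball0, ball2, ball4 and scoop_pocket below 0.046 m or distance between each of ball0, ball2, ball5 and scoop_pocket below 0.046 m or distance between each of ball0, ball3, ball4 and scoop_pocket below 0.046 m or distance between each of ball0, ball3, ball5 and scoop_pocket below 0.046 m or distance between each of ball0, ball4, ball5 and scoop_pocket below 0.046 m or distance between each of ball1, ball2, ball3 and scoop_pocket below 0.046 m or distance between each of ball1, ball2, ball4 and scoop_pocket below 0.046 m or distance between each of ball1, ball2, ball5 and scoop_pocket below 0.046 m or distance between each of ball1, ball3, ball4 and scoop_pocket below 0.046 m or distance between each of ball1, ball3, ball5 and scoop_pocket below 0.046 m or distance between each of ball1, ball4, ball5 and scoop_pocket below 0.046 m or distance between each of ball2, ball3, ball4 and scoop_pocket below 0.046 m or distance between each of ball2, ball3, ball5 and scoop_pocket below 0.046 m or distance between each of ball2, ball4, ball5 and scoop_pocket below 0.046 m or distance between each of ball3, ball4, ball5 and scoop_pocket below 0.046 m) and ((x of ball0 in the frame of scoop between -0.04 and 0.037 m and y of ball0 in the frame of scoop between -0.03 and 0.03 m and z of ball0 in the frame of scoop between 0.004 and 0.035 m) or (x of ball0 in the frame of tray between -0.105 and 0.12 m and y of ball0 in the frame of tray between -0.056 and 0.056 m and z of ball0 in the frame of tray between 0.008 and 0.04 m)) and ((x of ball1 in the frame of scoop between -0.04 and 0.037 m and y of ball1 in the frame of scoop between -0.03 and 0.03 m and z of ball1 in the frame of scoop between 0.004 and 0.035 m) or (x of ball1 in the frame of tray between -0.105 and 0.12 m and y of ball1 in the frame of tray between -0.056 and 0.056 m and z of ball1 in the frame of tray between 0.008 and 0.04 m)) and ((x of ball2 in the frame of scoop between -0.04 and 0.037 m and y of ball2 in the frame of scoop between -0.03 and 0.03 m and z of ball2 in the frame of scoop between 0.004 and 0.035 m) or (x of ball2 in the frame of tray between -0.105 and 0.12 m and y of ball2 in the frame of tray between -0.056 and 0.056 m and z of ball2 in the frame of tray between 0.008 and 0.04 m)) and ((x of ball3 in the frame of scoop between -0.04 and 0.037 m and y of ball3 in the frame of scoop between -0.03 and 0.03 m and z of ball3 in the frame of scoop between 0.004 and 0.035 m) or (x of ball3 in the frame of tray between -0.105 and 0.12 m and y of ball3 in the frame of tray between -0.056 and 0.056 m and z of ball3 in the frame of tray between 0.008 and 0.04 m)) and ((x of ball4 in the frame of scoop between -0.04 and 0.037 m and y of ball4 in the frame of scoop between -0.03 and 0.03 m and z of ball4 in the frame of scoop between 0.004 and 0.035 m) or (x of ball4 in the frame of tray between -0.105 and 0.12 m and y of ball4 in the frame of tray between -0.056 and 0.056 m and z of ball4 in the frame of tray between 0.008 and 0.04 m)) and ((x of ball5 in the frame of scoop between -0.04 and 0.037 m and y of ball5 in the frame of scoop between -0.03 and 0.03 m and z of ball5 in the frame of scoop between 0.004 and 0.035 m) or (x of ball5 in the frame of tray between -0.105 and 0.12 m and y of ball5 in the frame of tray between -0.056 and 0.056 m and z of ball5 in the frame of tray between 0.008 and 0.04 m)) and distance of timer from where it was at the start of the episode below 0.02 m and contact force between each of red_cap_bottle, blue_cap_bottle, flask and anything else below 0.5 N); the arm keeps its last pose, push and grip.
It fails at once if the scoop touches the mill (over 0.5 N) (contact force between scoop and mill above 0.5 N).
It fails at once if the fingers touch a ball (over 0.5 N) (contact force between the fingers and ball0 above 0.5 N or contact force between the fingers and ball1 above 0.5 N or contact force between the fingers and ball2 above 0.5 N or contact force between the fingers and ball3 above 0.5 N or contact force between the fingers and ball4 above 0.5 N or contact force between the fingers and ball5 above 0.5 N).
It fails at once if a bottle or the flask is touched (over 1 N) (contact force between any of red_cap_bottle, blue_cap_bottle, flask and anything else above 1 N).
It fails at once if the timer is moved more than 20 mm (distance of timer from where it was at the start of the episode above 0.02 m).
It also fails if it takes over 59 s, if anything falls off the work surface, if the arm or the gripper's body presses on something with over 40 N, if the wrist force passes 120 N, or if a joint passes its speed limit or range.

## Working session

There is one attempt and no reset: what is moved stays moved. The work goes in short steps, each a Python script; the robot and the scene stay as the last script left them, time stands still between calls to the robot, and variables do not carry over. Pictures are saved under pics/ and viewed, and the job is handed in when it is done.

```bash
mkdir -p pics; ls; python3 - <<'E'
from station import arm, snapshot, camera_info
import cv2
for n in ("side","top","wrist"):
    cv2.imwrite(f"pics/{n}0.png",snapshot(n)); print(n,camera_info(n))
print(arm.read_time(),arm.read_tool_pos(),arm.read_eef_rot(),arm.read_opening())
E
```

```text
pics
side {'fx': 398.7232445867788, 'fy': 398.7232445867788, 'cx': 320.44216044929004, 'cy': 197.19959459051682, 'R': array([[-0.9972167 , -0.07376213,  0.01086304],
       [-0.04716704,  0.51129306, -0.85811111],
       [ 0.05774191, -0.8562351 , -0.51334912]]), 't': array([0.49634736, 0.1871152 , 1.29428151])}
top {'fx': 471.3963480197477, 'fy': 471.3963480197477, 'cx': 315.18943911258737, 'cy': 198.96338729774914, 'R': array([[ 0.02497728, -0.99962316,  0.01138706],
       [-0.98445289, -0.02657607, -0.17362665],
       [ 0.17386384, -0.0068733 , -0.98474571]]), 't': array([-0.16095314,  0.50640305,  1.67939596])}
wrist {'fx': 317.6064304425044, 'fy': 317.6064304425044, 'cx': 318.0243780835421, 'cy': 200.11465800493696, 'T_tool_cam': array([[-5.60079625e-04, -2.60582664e-01,  9.65451377e-01,
        -6.95148749e-02],
       [ 9.99999782e-01, -4.84917265e-04,  4.49239061e-04,
         9.63230516e-04],
       [ 3.51100130e-04,  9.65451418e-01,  2.60582879e-01,
        -6.50292062e-02],
       [ 0.00000000e+00,  0.00000000e+00,  0.00000000e+00,
         1.00000000e+00]])}
0.15 [0.28591731 0.58325361 0.30304268] [ 0.15907297  0.68897633 -0.16039984  0.68867939] 1.0041192235968517
```

View pics/top0.png

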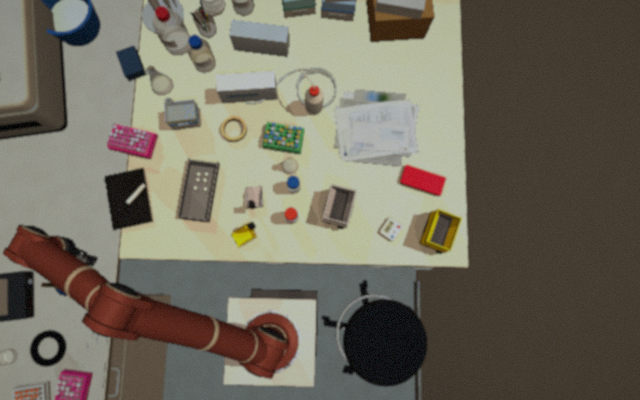

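View pics/side0.png

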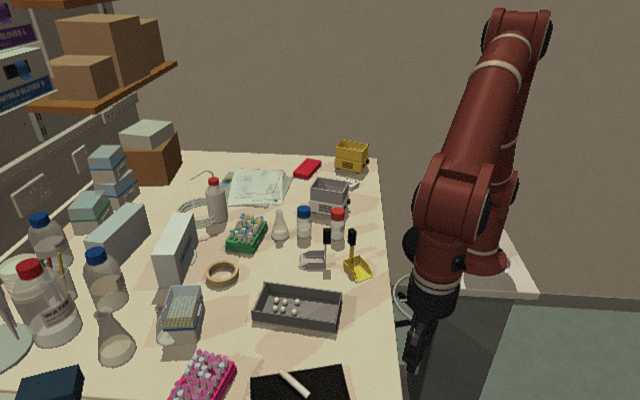

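```bash
python3 - <<'E'
import cv2
t=cv2.imread("pics/top0.png");s=cv2.imread("pics/side0.png")
c=t[150:260,165:300]; cv2.imwrite("pics/c1.png",cv2.resize(c,None,fx=5.5,fy=5.4,interpolation=cv2.INTER_CUBIC))
c=t[140:260,260:380]; cv2.imwrite("pics/c2.png",cv2.resize(c,None,fx=5,fy=5,interpolation=cv2.INTER_CUBIC))
c=s[160:340,230:390]; cv2.imwrite("pics/c3.png",cv2.resize(c,None,fx=3.3,fy=3.3,interpolation=cv2.INTER_CUBIC))
E
```

```text
(no output)
```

View pics/c1.png

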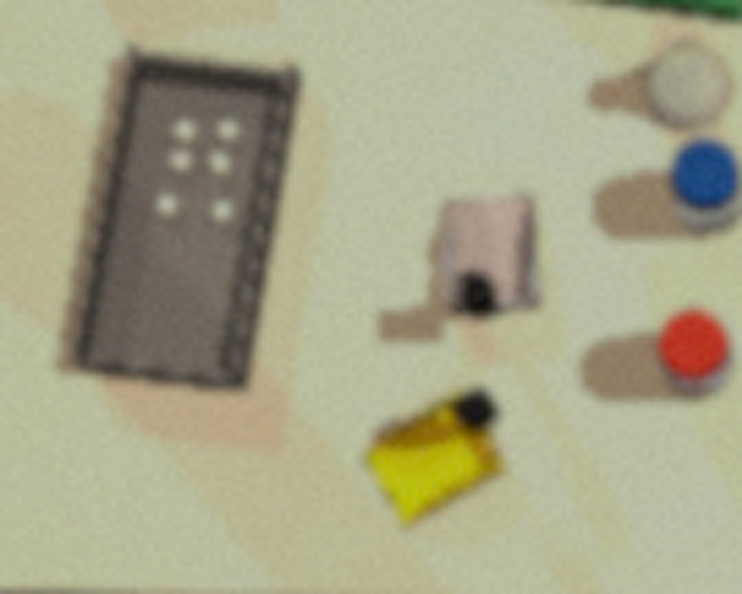

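View pics/c2.png

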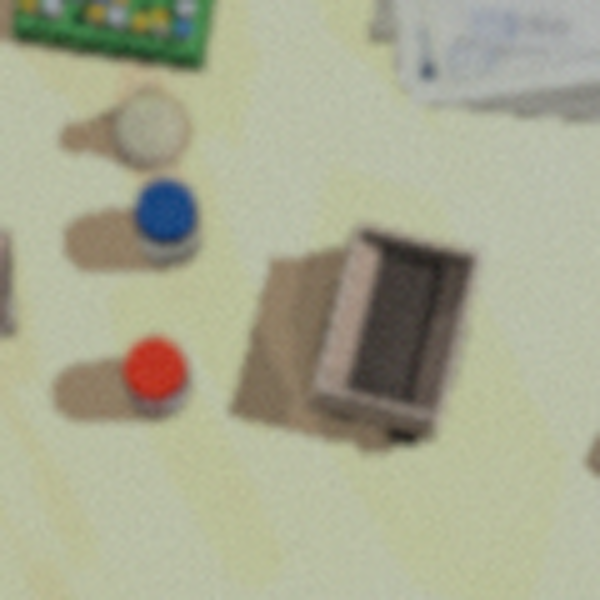

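View pics/c3.png

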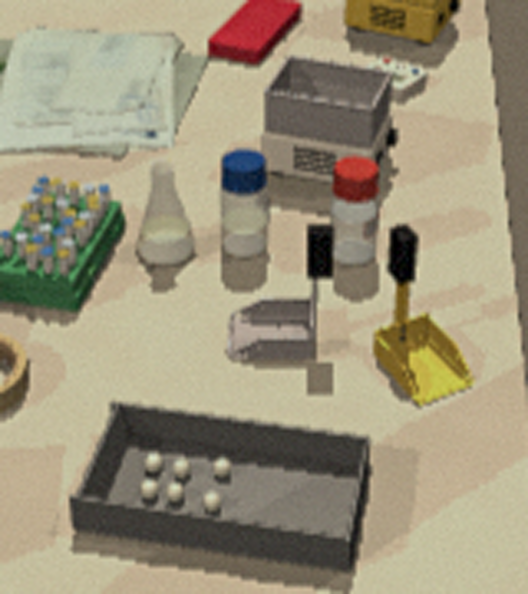

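```bash
cat > h.py <<'E'
import numpy as np, cv2
from scipy.spatial.transform import Rotation as Ro
from station import arm, snapshot, camera_info
def K(ci): return np.array([[ci['fx'],0,ci['cx']],[0,ci['fy'],ci['cy']],[0,0,1]])
def ext(ci,T=None):
    if 'R' in ci: return np.array(ci['R']),np.array(ci['t'])
    Twc=T@ci['T_tool_cam']; R=Twc[:3,:3].T; return R,-R@Twc[:3,3]
def toolT():
    T=np.eye(4);T[:3,:3]=Ro.from_quat(arm.read_eef_rot()).as_matrix();T[:3,3]=arm.read_tool_pos();return T
def back(cam,uv,z,T=None):
    ci=camera_info(cam);R,t=ext(ci,T);uv=np.atleast_2d(uv)
    d=np.c_[(uv[:,0]-ci['cx'])/ci['fx'],(uv[:,1]-ci['cy'])/ci['fy'],np.ones(len(uv))]@R
    o=-R.T@t; s=(z-o[2])/d[:,2]; return o+d*s[:,None]
def proj(cam,X,T=None):
    ci=camera_info(cam);R,t=ext(ci,T);c=np.atleast_2d(X)@R.T+t
    return np.c_[ci['fx']*c[:,0]/c[:,2]+ci['cx'],ci['fy']*c[:,1]/c[:,2]+ci['cy']]
def down(yaw,pitch=0.):
    # tool x down, tool z along heading yaw?, tool y = jaw axis across heading. pitch>0: nose up (rotation of scoop about its own -y)
    # scoop frame S: x=heading,y=left,z=up. tool axes in scoop: x=-z, y=y, z = x cross y = -z x y = x
    S=Ro.from_euler('z',yaw)*Ro.from_euler('y',-pitch)
    M=np.array([[0,0,1],[0,1,0],[-1,0,0]],float)
    return S*Ro.from_matrix(M)
E
python3 - <<'E'
from h import *
f=lambda p,o,s:[((a[0]+.5)/s[0]-.5+o[0],(a[1]+.5)/s[1]-.5+o[1]) for a in p]
c1=lambda p:f(p,(165,150),(5.5,5.4)); c2=lambda p:f(p,(260,140),(5,5)); c3=lambda p:f(p,(230,160),(3.3,3.3))
np.set_printoptions(precision=4,suppress=True)
print("tray top",back('top',c1([(133,50),(297,72),(245,387),(80,372)]),.038))
print("tray side",back('side',c3([(115,403),(368,437),(355,567),(73,503)]),.038))
print("balls",back('top',c1([(184,129),(228,129),(180,160),(219,161),(166,204),(221,210)]),.0135))
print("ballsS",back('side',c3([(153,462),(181,467),(222,467),(149,490),(176,493),(212,501)]),.0135))
print("grip",back('top',c1([(476,290)]),.128)); print("gripS",back('side',c3([(320,252)]),.102))
print("scoop nose",back('top',c1([(445,202),(531,197)]),.003),back('side',c3([(232,320),(235,357)]),.002))
print("scoop back",back('top',c1([(434,303),(538,303)]),.024))
print("mill",back('top',c2([(360,226),(477,254),(435,432),(315,398)]),.11))
print("millS",back('side',c3([(285,58),(391,73),(387,138),(266,125)]),.11))
print("caps r,b,flask",back('top',c2([(156,369),(166,211)]),.106),back('top',c2([(152,130)]),.03))
print("timer",back('top',[(390,229)],.02)); print(arm.ik([.56,.2,.2],down(0).as_quat()), down(0).as_quat())
print('now',Ro.from_quat(arm.read_eef_rot()).as_matrix())
E
```

```text
tray top [[0.6504 0.3259 0.038 ]
 [0.6379 0.2144 0.038 ]
 [0.419  0.2355 0.038 ]
 [0.4263 0.3449 0.038 ]]
tray side [[0.6395 0.2221 0.038 ]
 [0.4233 0.2442 0.038 ]
 [0.4289 0.3794 0.038 ]
 [0.6504 0.3354 0.038 ]]
balls [[0.6012 0.2938 0.0135]
 [0.602  0.2639 0.0135]
 [0.5791 0.2951 0.0135]
 [0.5791 0.2685 0.0135]
 [0.5478 0.3024 0.0135]
 [0.5446 0.2649 0.0135]]
ballsS [[0.6009 0.2632 0.0135]
 [0.5769 0.2669 0.0135]
 [0.543  0.264  0.0135]
 [0.5989 0.2942 0.0135]
 [0.5766 0.2956 0.0135]
 [0.5464 0.3016 0.0135]]
grip [[0.4745 0.0746 0.128 ]]
gripS [[0.4744 0.078  0.102 ]]
scoop nose [[0.5565 0.115  0.003 ]
 [0.5616 0.0565 0.003 ]] [[0.5589 0.0603 0.002 ]
 [0.5498 0.1135 0.002 ]]
scoop back [[0.4818 0.1158 0.024 ]
 [0.4837 0.0462 0.024 ]]
mill [[ 0.5514 -0.2041  0.11  ]
 [ 0.5335 -0.2872  0.11  ]
 [ 0.4062 -0.2592  0.11  ]
 [ 0.4279 -0.175   0.11  ]]
millS [[ 0.5364 -0.2796  0.11  ]
 [ 0.4147 -0.2551  0.11  ]
 [ 0.4168 -0.1144  0.11  ]
 [ 0.5438 -0.1289  0.11  ]]
caps r,b,flask [[ 0.446  -0.0631  0.106 ]
 [ 0.5594 -0.0664  0.106 ]] [[ 0.6371 -0.0506  0.03  ]]
timer [[ 0.4101 -0.4258  0.02  ]]
[-0.3156  0.6457 -0.1036  1.7071  0.0874  0.7933  1.111 ] [0.     0.7071 0.     0.7071]
now [[-0.0008  0.4401  0.8979]
 [-0.0017  0.8979 -0.4401]
 [-1.     -0.0019  0.    ]]
```

```bash
python3 - <<'E'
from h import *
def look(p,yaw,name):
    arm.movep(p,down(yaw).as_quat()); T=toolT(); im=snapshot('wrist'); cv2.imwrite(f'pics/{name}.png',im); np.save(f'pics/{name}.npy',T)
    print(name,T[:3,3],arm.read_time())
look([.46,.285,.33],-.09,'w_tray')
look([.45,.078,.30],.08,'w_scoop')
print(arm.read_ft_force(), arm.read_joint_positions())
E
```

```text
w_tray [0.45936075 0.28648434 0.32997457] 1.5083
w_scoop [0.45052511 0.07996757 0.30033142] 2.4083
[-0.60648029 -0.66355483  0.97660001] [-0.1583678   0.32564421 -0.08667482  1.95777648  0.03494619  0.85791718
  1.39102711]
```

View pics/w_tray.png

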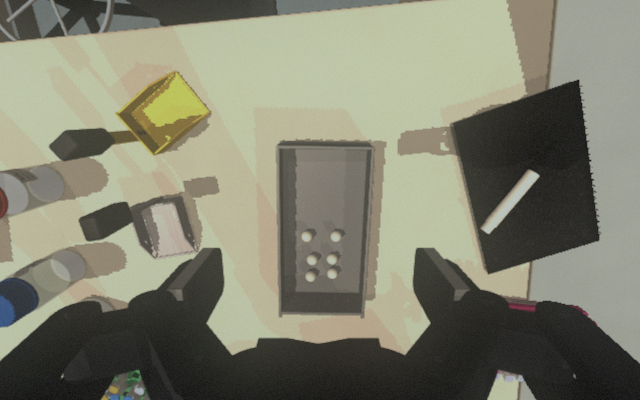

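View pics/w_scoop.png

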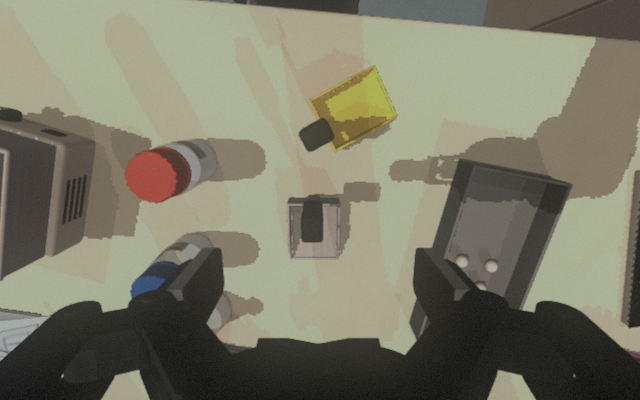

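```bash
python3 - <<'E'
import cv2
t=cv2.imread("pics/w_tray.png");s=cv2.imread("pics/w_scoop.png")
cv2.imwrite("pics/d1.png",cv2.resize(t[130:325,260:390],None,fx=3,fy=3,interpolation=cv2.INTER_CUBIC))
cv2.imwrite("pics/d2.png",cv2.resize(s[180:275,270:360],None,fx=6,fy=6,interpolation=cv2.INTER_CUBIC))
E
```

```text
(no output)
```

View pics/d1.png

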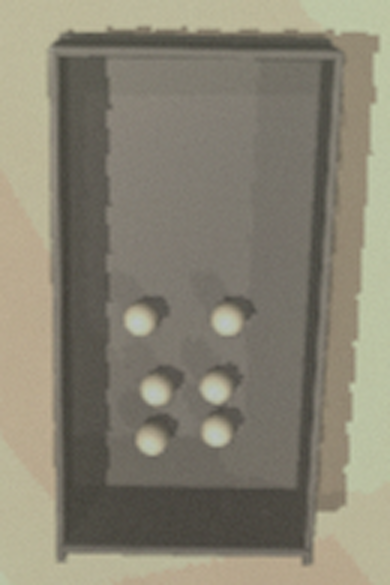

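View pics/d2.png

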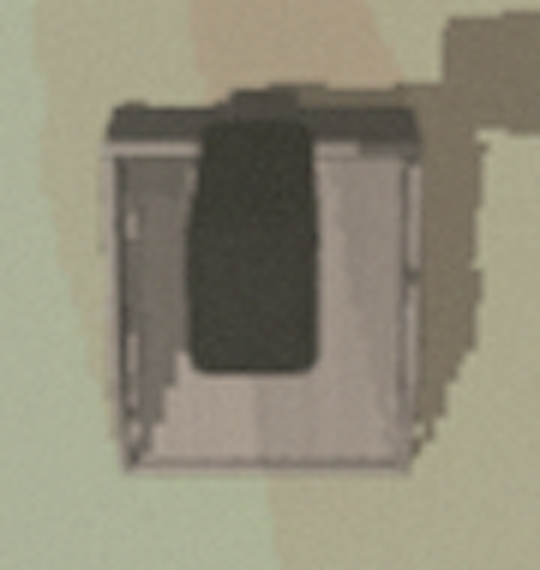

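```bash
python3 - <<'E'
from h import *
from scipy.optimize import least_squares
np.set_printoptions(precision=4,suppress=True)
f=lambda p,o,s:np.array([((a[0]+.5)/s-.5+o[0],(a[1]+.5)/s-.5+o[1]) for a in p])
def fit(cam,T,P,uv,x0):
    P=np.array(P,float)
    def X(v): return np.c_[Ro.from_euler('z',v[2]).apply(np.c_[P[:,:2],0*P[:,:1]])[:,:2]+v[:2],P[:,2]]
    r=least_squares(lambda v:(proj(cam,X(v),T)-uv).ravel(),x0); print(r.x); print(r.fun.reshape(-1,2)); return r.x
Tt=np.load('pics/w_tray.npy');Ts=np.load('pics/w_scoop.npy')
uv=f([(48,50),(342,50),(313,561),(57,561)],(260,130),3)
h=.038
tr=fit('wrist',Tt,[(-.104,-.056,h),(-.104,.056,h),(.12,.056,h),(.12,-.056,h)],uv,[.5255,.281,-.09])
b=back('wrist',f([(140,320),(227,320),(155,389),(215,387),(151,439),(217,431)],(260,130),3),.0135,Tt)
print('balls tray',Ro.from_euler('z',-tr[2]).apply(b-[tr[0],tr[1],0]))
uv=f([(190,373),(318,373),(125,467),(410,467),(105,146),(419,148)],(270,180),6)
sc=fit('wrist',Ts,[(-.034,-.009,.128),(-.034,.009,.128),(.04,-.030,.002),(.04,.030,.002),(-.039,-.030,.028),(-.039,.03,.028)],uv,[.52,.08,.08])
c,s=np.cos(sc[2]),np.sin(sc[2]); print('grip',sc[:2]-.046*np.array([c,s]))
E
```

```text
[ 0.5326  0.2869 -0.0998]
[[-0.9092 -1.5934]
 [ 0.497  -0.4353]
 [ 0.3165  1.8174]
 [ 0.1659  1.01  ]]
balls tray [[ 0.0155 -0.0211  0.0135]
 [ 0.0151  0.0166  0.0135]
 [ 0.048  -0.0144  0.0135]
 [ 0.0467  0.0121  0.0135]
 [ 0.0725 -0.016   0.0135]
 [ 0.0682  0.0135  0.0135]]
[0.5213 0.0816 0.0845]
[[-0.3582  0.4899]
 [ 0.3091  0.4274]
 [-0.1429  0.4694]
 [-0.1022  0.3326]
 [-0.5274 -0.6838]
 [ 0.8123 -1.1644]]
grip [0.4754 0.0777]
```

```bash
python3 - <<'E'
from h import *
np.set_printoptions(precision=4,suppress=True)
f=lambda p,o,s:np.array([((a[0]+.5)/s-.5+o[0],(a[1]+.5)/s-.5+o[1]) for a in p])
Tt=np.load('pics/w_tray.npy'); tr=[0.5326,0.2869,-0.0998]
b=back('wrist',f([(200,487)],(260,130),3),.006,Tt)
print('end floor',Ro.from_euler('z',-tr[2]).apply(b-[tr[0],tr[1],0]))
t=cv2.imread('pics/top0.png')
def P(pts): return Ro.from_euler('z',tr[2]).apply(np.array(pts,float)*[1,1,0])+np.array(pts)*[0,0,1]+[tr[0],tr[1],0]
S=5; big=cv2.resize(t[150:230,170:230],None,fx=9,fy=7,interpolation=cv2.INTER_CUBIC)
h=.038
for poly in ([(-.104,-.056,h),(-.104,.056,h),(.12,.056,h),(.12,-.056,h)],[(-.1,-.052,.006),(-.1,.052,.006),(.1,.052,.006),(.1,-.052,.006)]):
    p=(proj('top',P(poly))-[170,150]+.5)*[9,7]; cv2.polylines(big,[p.astype(int)],True,(0,255,0),1)
s=cv2.imread('pics/side0.png'); bs=cv2.resize(s[270:340,240:355],None,fx=6,fy=6,interpolation=cv2.INTER_CUBIC)
for poly in ([(-.104,-.056,h),(-.104,.056,h),(.12,.056,h),(.12,-.056,h)],[(-.1,-.052,.006),(-.1,.052,.006),(.1,.052,.006),(.1,-.052,.006)]):
    p=(proj('side',P(poly))-[240,270]+.5)*6; cv2.polylines(bs,[p.astype(int)],True,(0,255,0),1)
cv2.imwrite('pics/e1.png',big);cv2.imwrite('pics/e2.png',bs)
E
```

```text
end floor [[0.1009 0.0067 0.006 ]]
```

View pics/e1.png

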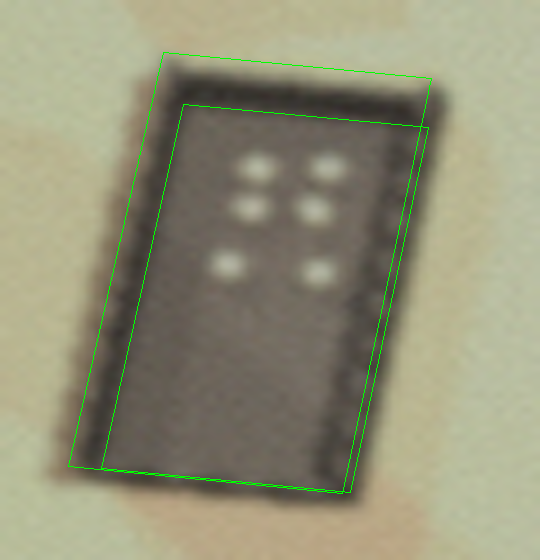

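View pics/e2.png

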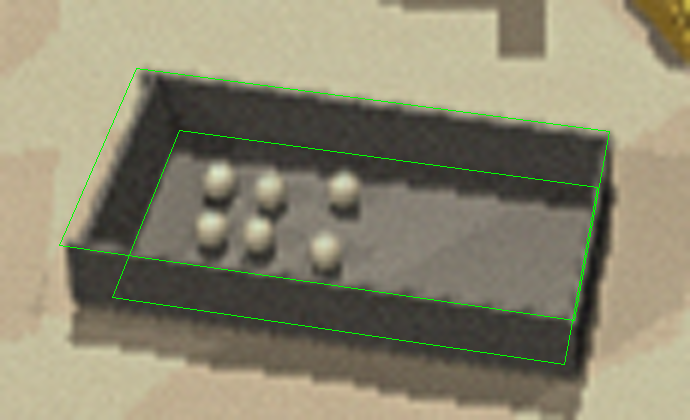

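```bash
python3 - <<'E'
from h import *
np.set_printoptions(precision=4,suppress=True)
g=np.array([.4754,.0777]); q=down(.0845).as_quat()
print(arm.read_tool_pos())
arm.move_gripper(.6,100)
arm.line_to([*g,.26],.15,q); print(arm.read_tool_pos(),down(.0845).as_quat(),arm.read_eef_rot())
arm.line_to([*g,.160],.10); print(arm.read_tool_pos(),arm.read_ft_force())
T=toolT();cv2.imwrite('pics/pre.png',snapshot('wrist'));cv2.imwrite('pics/pre_s.png',cv2.resize(snapshot('side')[180:300,280:400],None,fx=5,fy=5))
print(arm.read_time())
E
```

```text
[0.4506 0.0804 0.3003]
[0.4751 0.0777 0.2598] [-0.0299  0.7065  0.0299  0.7065] [-0.0299  0.707   0.0298  0.706 ]
[0.4758 0.0778 0.1606] [-1.1059  0.103   0.6687]
4.5583
```

View pics/pre.png

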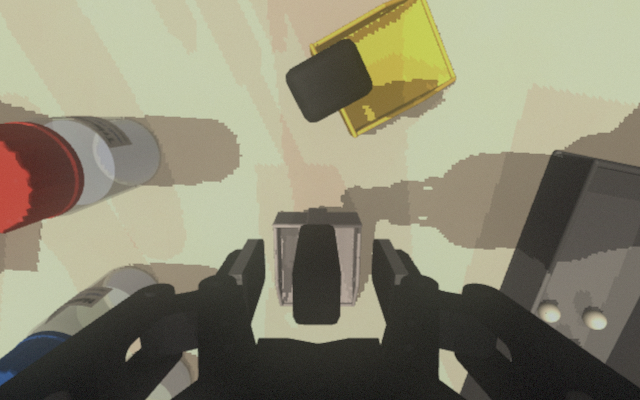

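View pics/pre_s.png

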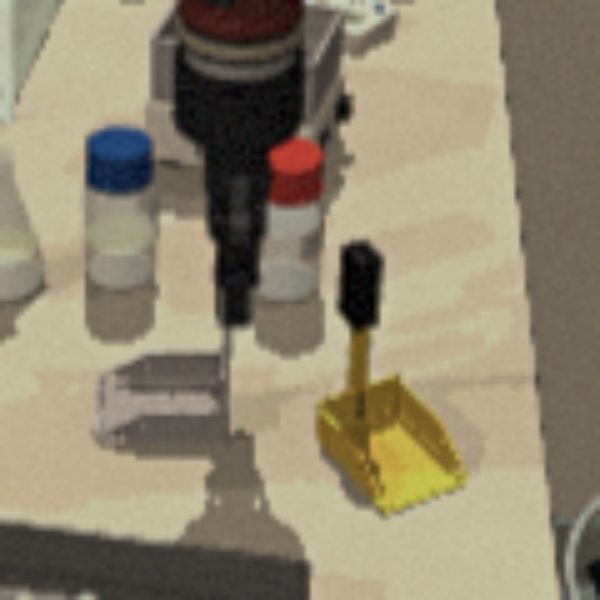

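```bash
python3 - <<'E'
from h import *
np.set_printoptions(precision=4,suppress=True)
print(arm.move_gripper(0,100),arm.read_opening(),arm.read_ft_force())
p=arm.read_tool_pos(); print(p)
arm.line_to([p[0],p[1],.162+.10],.12); print(arm.read_tool_pos(),arm.read_ft_force(),arm.read_wrist_torque(),arm.read_opening())
T=toolT();np.save('pics/lift.npy',T);cv2.imwrite('pics/lift.png',snapshot('wrist'));cv2.imwrite('pics/lift_s.png',cv2.resize(snapshot('side')[160:280,270:390],None,fx=5,fy=5))
print(arm.read_time())
E
```

```text
False 0.19647187174403843 [-1.3911 -0.8062  3.5226]
[0.4755 0.0777 0.1603]
[0.4749 0.0776 0.2612] [-0.1914  0.1182 -1.0909] [-0.0509 -0.0288  0.0041] 0.19547429766782515
6.0583
```

View pics/lift.png

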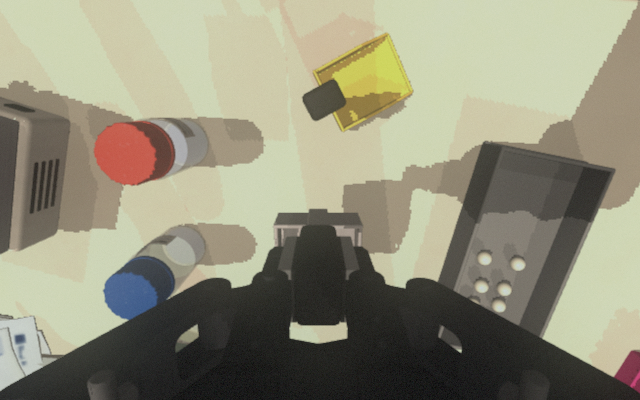

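View pics/lift_s.png

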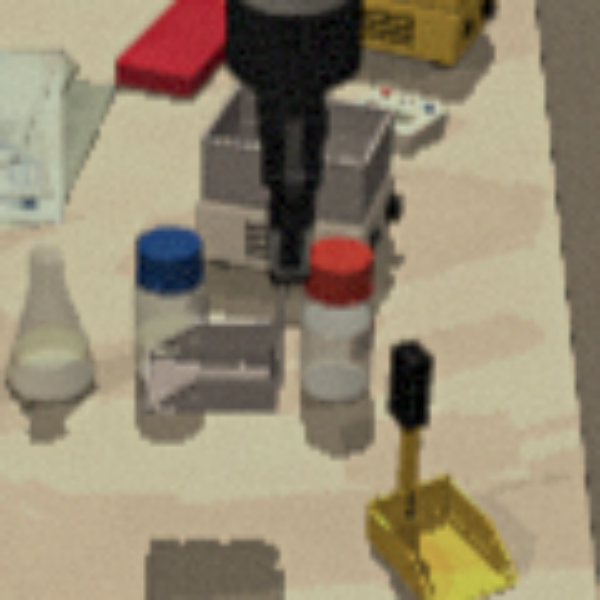

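```bash
cat >> h.py <<'E'
np.set_printoptions(precision=4,suppress=True)
TR=np.array([.5326,.2869,-.098])
OFF=np.array([-.046,0,.1603])
def tcp(x,y,z,yaw,pitch=0.,piv=(0,0,0)):
    """TCP pose so that scoop point piv (scoop frame) is at world x,y,z"""
    S=Ro.from_euler('z',yaw)*Ro.from_euler('y',-pitch)
    return S.apply(OFF-np.array(piv))+[x,y,z], down(yaw,pitch).as_quat()
def tray(x,y):
    c,s=np.cos(TR[2]),np.sin(TR[2]); return TR[0]+c*x-s*y,TR[1]+s*x+c*y
def trayside(pitch,x,z,y,piv=(0,0,0)): return tcp(*tray(x,y),z,TR[2],pitch,piv)
def rel():
    p=arm.read_tool_pos()
    S=Ro.from_quat(arm.read_eef_rot())*down(0).inv()
    o=p-S.apply(OFF); c=Ro.from_euler('z',-TR[2]).apply(o-[TR[0],TR[1],0]); return c
def go(P,v): arm.line_to(list(P[0]),v,list(P[1]))
YS=-.0023
E
python3 - <<'E'
from h import *
for a in [trayside(0,-.05,.06,YS),trayside(0,-.05,.006,YS),trayside(0,.06,.006,YS),trayside(.4,.1,.006,YS,(.04,0,0)),trayside(.3,.09,.12,YS,(.04,0,0)),trayside(.15,.04,.2,YS),
  tcp(.48,-.231,.17,-.224,.15),tcp(.48,-.231,.127,-.224)]:
    print(a[0],arm.ik(*[list(x) for x in a]))
arm.move_gripper(0,120)
go(trayside(0,-.05,.07,YS),.15)
print(rel(),arm.read_ft_force())
T=toolT();np.save('pics/at.npy',T);cv2.imwrite('pics/at.png',snapshot('wrist'));cv2.imwrite('pics/at_s.png',cv2.resize(snapshot('side')[210:340,230:380],None,fx=4.5,fy=4.5))
print(arm.read_time())
E
```

```text
[0.4368 0.294  0.2203] [-0.5997  0.5292 -0.0508  1.8805  0.0383  0.7328  0.8008]
[0.4368 0.294  0.1663] [-0.6006  0.6108 -0.0503  1.9283  0.0508  0.6037  0.7892]
[0.5463 0.2832 0.1663] [-0.482   0.7149 -0.0528  1.6732  0.0505  0.7548  0.9141]
[0.4909 0.2887 0.1202] [-0.9433  0.7341  0.3998  2.0521  0.1212  0.1043  0.6756]
[0.493  0.2885 0.2477] [-0.7498  0.4956  0.1463  1.8926  0.2492  0.5455  0.6444]
[0.5031 0.2875 0.3516] [-0.5945  0.4174 -0.0014  1.6466  0.1172  0.9651  0.8158]
[ 0.4123 -0.2156  0.3216] [ 0.4006  0.2613  0.0649  1.9932 -0.0769  0.7432  1.8617]
[ 0.4351 -0.2208  0.2873] [ 0.3956  0.3857  0.0404  1.9034 -0.0202  0.8528  1.7931]
[-0.0494 -0.0035  0.0701] [-0.3069 -0.1492 -0.5743]
8.0083
```

View pics/at.png

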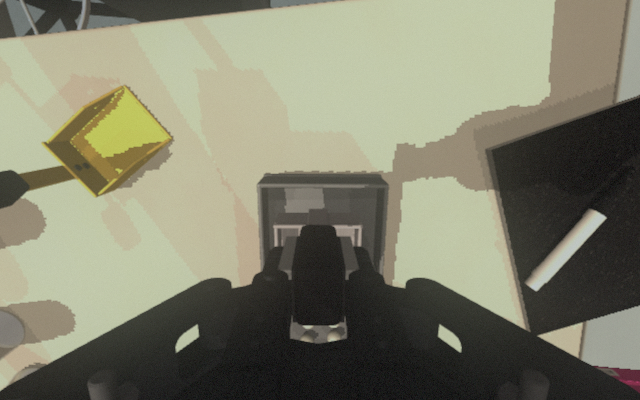

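View pics/at_s.png

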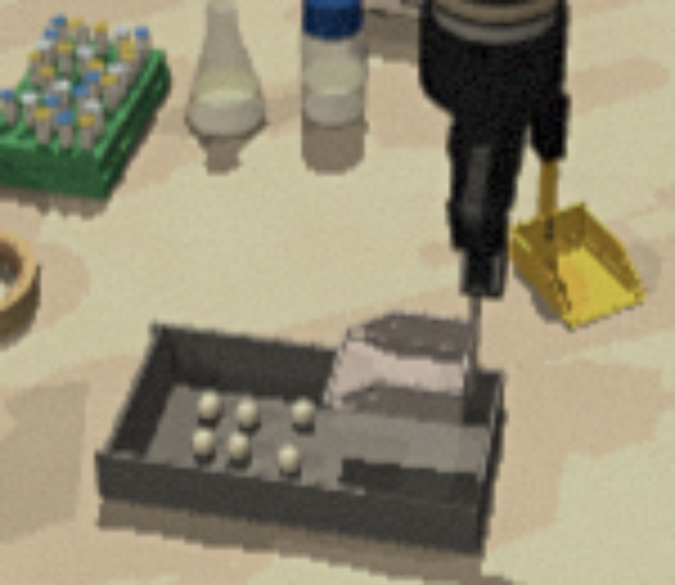

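```bash
python3 - <<'E'
from h import *
go(trayside(0,-.048,.010,YS),.08); f0=arm.read_ft_force(); print(rel(),f0)
z=.010
while z>.0025:
    z-=.0007; go(trayside(0,-.048,z,YS),.02); f=arm.read_ft_force(); print(round(z,4),rel(),f-f0)
    if f[2]-f0[2]>2.5: break
print(arm.read_time())
cv2.imwrite('pics/dn_s.png',cv2.resize(snapshot('side')[210:340,230:380],None,fx=4.5,fy=4.5))
E
```

```text
[-0.0476 -0.002   0.0104] [ 0.3594 -1.165   0.424 ]
0.0093 [-0.0478 -0.0021  0.0097] [-0.7667  0.9607 -1.8036]
0.0086 [-0.048  -0.0023  0.0087] [-1.21    1.4335 -1.6151]
0.0079 [-0.048  -0.0023  0.0078] [-0.1641  0.8421 -0.8077]
0.0072 [-0.048  -0.0023  0.0072] [-0.259   1.2252  0.126 ]
0.0065 [-0.048  -0.0023  0.0064] [-0.1295  1.0173 -1.7574]
0.0058 [-0.0479 -0.0023  0.0061] [-0.5565  0.4825  1.7715]
0.0051 [-0.0479 -0.0022  0.0061] [-2.7391 -0.5214  7.1432]
10.6583
```

View pics/dn_s.png

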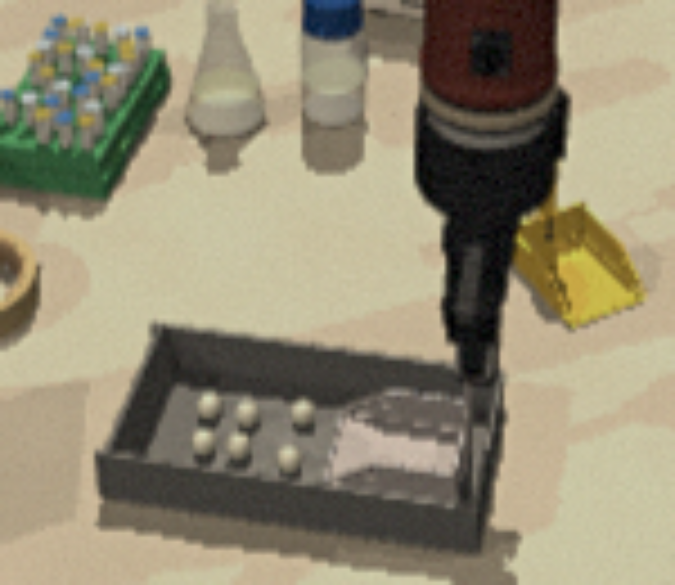

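```bash
python3 - <<'E'
from h import *
go(trayside(0,-.048,.0061,YS),.02)
x=-.048
for x in (0,.03,.045):
    go(trayside(0,x,.0061,YS),.06); print(rel(),arm.read_ft_force())
cv2.imwrite('pics/p1_s.png',cv2.resize(snapshot('side')[210:340,230:380],None,fx=4.5,fy=4.5))
print(arm.read_time())
E
```

```text
[ 0.0011 -0.0023  0.0062] [-0.2665  0.4586  1.3254]
[ 0.0308 -0.0024  0.0062] [ 0.9706 -0.9034  2.2932]
[ 0.0456 -0.0023  0.0062] [ 0.8533 -0.6177  3.385 ]
13.0083
```

View pics/p1_s.png

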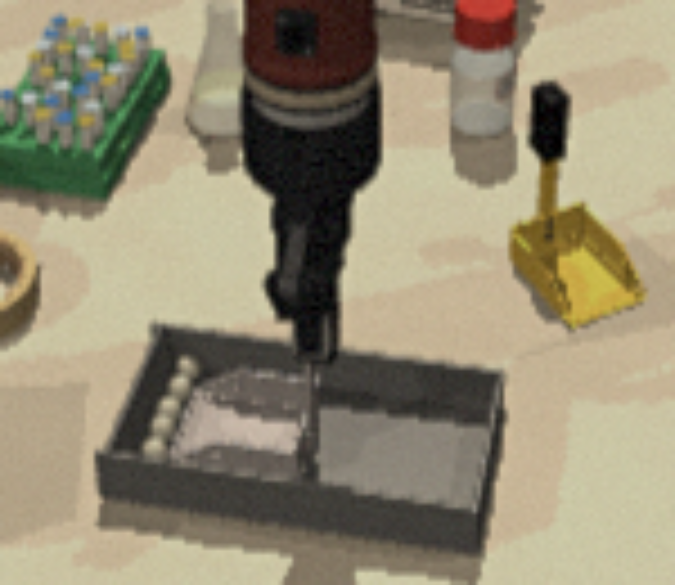

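```bash
python3 - <<'E'
from h import *
x=.045
while x<.0595:
    x+=.0015; go(trayside(0,x,.0061,YS),.03); f=arm.read_ft_force(); r=rel(); print(r,f)
    if np.hypot(f[0],f[1])>9 : break
T=toolT();np.save('pics/p2.npy',T);cv2.imwrite('pics/p2.png',snapshot('wrist'))
cv2.imwrite('pics/p2_s.png',cv2.resize(snapshot('side')[260:330,240:330],None,fx=7,fy=7,interpolation=cv2.INTER_CUBIC))
print(arm.read_time())
E
```

```text
[ 0.0459 -0.0022  0.0061] [-1.7208 -0.1974  4.7036]
[ 0.0467 -0.0022  0.0061] [-2.9836 -0.2882  5.3591]
[ 0.048  -0.0022  0.0061] [-3.0572  0.5233  5.8231]
[ 0.0489 -0.0022  0.0061] [-3.7298 -0.9124  6.9852]
[ 0.0499 -0.0022  0.0062] [-5.1913 -0.9031  8.0144]
[ 0.0516 -0.0021  0.0061] [-4.1526  0.1388  8.4234]
[ 0.0534 -0.0021  0.0062] [-4.7481 -0.417   6.7234]
[ 0.0551 -0.0021  0.0061] [-3.8229 -1.7879  8.1308]
[ 0.0568 -0.0021  0.0061] [-3.6566 -0.5747  6.5077]
[ 0.0578 -0.0021  0.0062] [-3.792 -0.377  6.376]
15.6083
```

View pics/p2_s.png

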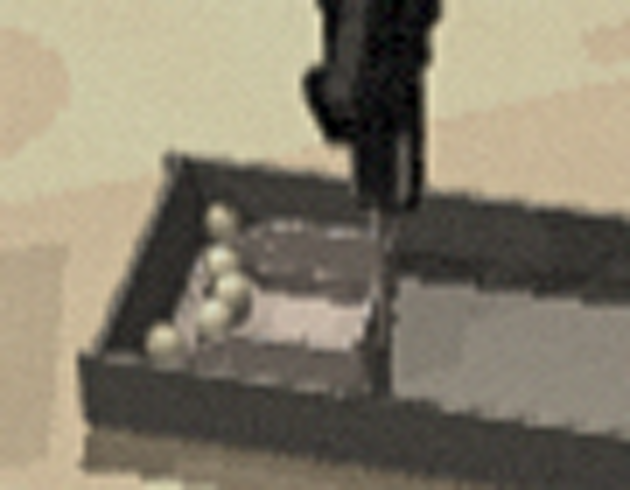

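View pics/p2.png

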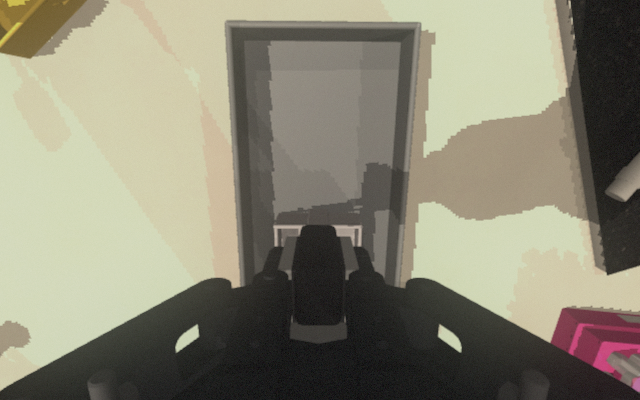

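```bash
python3 - <<'E'
from h import *
x=.0595
while x<.0645:
    x+=.0012; go(trayside(0,x,.0061,YS),.03); f=arm.read_ft_force(); r=rel(); print(r,f)
    if f[0]<-7 : break
cv2.imwrite('pics/p3_s.png',cv2.resize(snapshot('side')[260:330,240:330],None,fx=7,fy=7,interpolation=cv2.INTER_CUBIC))
print(arm.read_time())
E
```

```text
[ 0.0579 -0.0021  0.0062] [-4.9393 -0.6699  7.2681]
[ 0.0583 -0.002   0.0062] [-6.2514 -0.267   9.9867]
[ 0.0586 -0.002   0.0063] [-8.4118 -0.223  11.3917]
16.4083
```

View pics/p3_s.png

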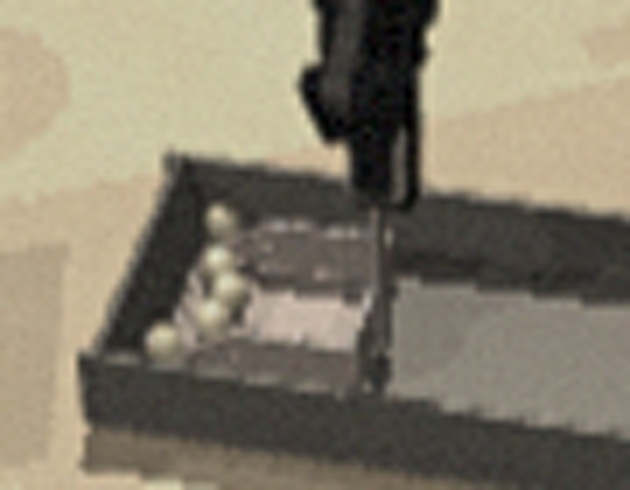

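```bash
cat > /tmp/a.py <<'E'
from h import *
def st(th,b=.0005): 
    s=np.sin(th); return trayside(th,.0985-b-.001*min(1,th/.1)+.31*.08*s,.0068+.08*s,YS,(.04,0,0))
ths=np.arange(.05,.421,.074)
ths=[.05,.12,.2,.28,.36,.42]
print([arm.ik(*[list(a) for a in st(t)]) is not None for t in ths])
for t in ths:
    go(st(t),.06); print(t,rel(),arm.read_ft_force())
    if t in (.2,.42): cv2.imwrite(f'pics/t{t}.png',cv2.resize(snapshot('side')[240:330,240:340],None,fx=6.5,fy=6.5,interpolation=cv2.INTER_CUBIC))
print(arm.read_time())
E
python3 /tmp/a.py
```

```text
[True, True, True, True, True, True]
0.05 [ 0.058  -0.0025  0.0081] [0.0301 0.3336 0.2612]
0.12 [ 0.0603 -0.0025  0.0112] [-0.0952  0.3411 -1.5146]
0.2 [ 0.0632 -0.0024  0.0147] [ 0.3326  0.006  -2.058 ]
0.28 [ 0.0662 -0.0022  0.0181] [ 0.3401  0.2262 -1.0271]
0.36 [ 0.0693 -0.0021  0.0212] [-0.1548 -0.3106 -1.8916]
0.42 [ 0.0717 -0.0021  0.0236] [ 0.8566  0.473  -1.5063]
18.375
```

```bash
sleep 1; ls pics
```

```text
at.npy
at.png
at_s.png
c1.png
c2.png
c3.png
d1.png
d2.png
dn_s.png
e1.png
e2.png
lift.npy
lift.png
lift_s.png
p1_s.png
p2.npy
p2.png
p2_s.png
p3_s.png
pre.png
pre_s.png
side0.png
t0.2.png
t0.42.png
top0.png
w_scoop.npy
w_scoop.png
w_tray.npy
w_tray.png
wrist0.png
```

View pics/t0.2.png

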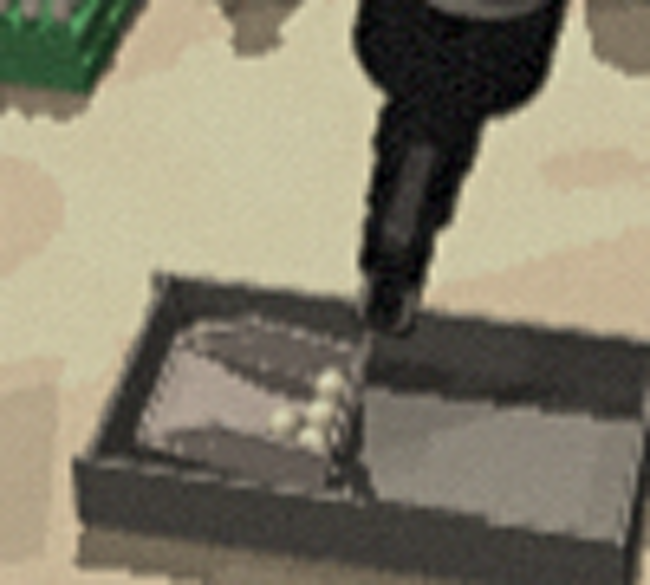

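View pics/t0.42.png

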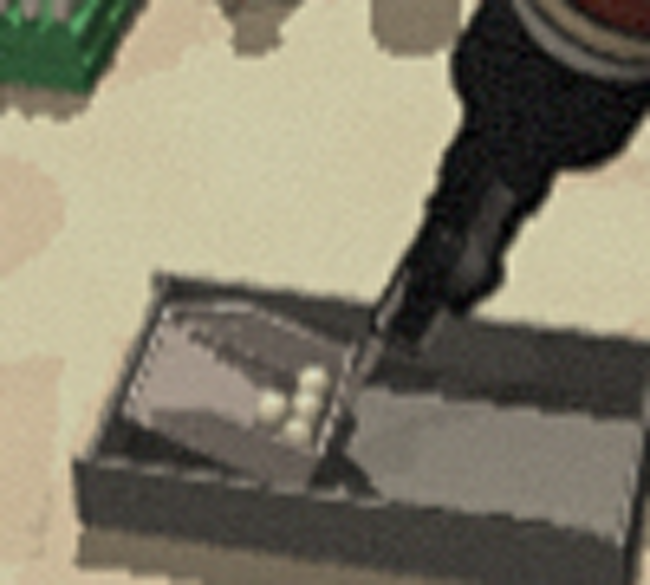

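```bash
cat > /tmp/b.py <<'E'
from h import *
go(trayside(.42,.072,.035,YS),.03)
go(trayside(.35,.06,.10,YS),.06)
go(trayside(.28,.03,.17,YS),.06)
print(rel(),arm.read_ft_force())
cv2.imwrite('pics/up_s.png',cv2.resize(snapshot('side')[170:330,220:380],None,fx=3.7,fy=3.7,interpolation=cv2.INTER_CUBIC))
print(arm.read_time())
E
python3 /tmp/b.py
```

```text
[ 0.0298 -0.0025  0.1695] [-0.7975  0.4478 -1.1128]
21.8
```

View pics/up_s.png

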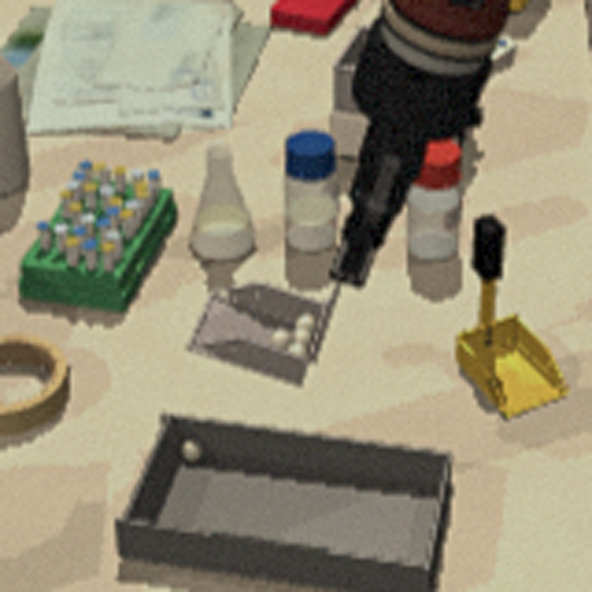

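```bash
cat > /tmp/c.py <<'E'
from h import *
go(tcp(.48,-.09,.19,-.224,.22),.10)
T=toolT();np.save('pics/m1.npy',T);cv2.imwrite('pics/m1.png',snapshot('wrist'))
cv2.imwrite('pics/m1_s.png',cv2.resize(snapshot('side')[130:290,270:430],None,fx=3.7,fy=3.7,interpolation=cv2.INTER_CUBIC))
print(T[:3,3],arm.read_time())
E
python3 /tmp/c.py
```

```text
[ 0.4021 -0.0721  0.3364] 25.7583
```

View pics/m1.png

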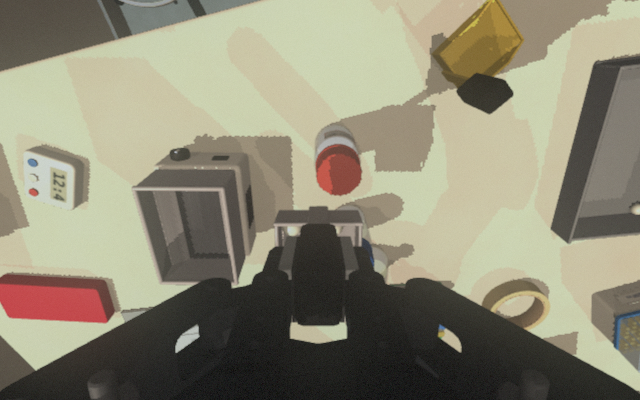

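View pics/m1_s.png

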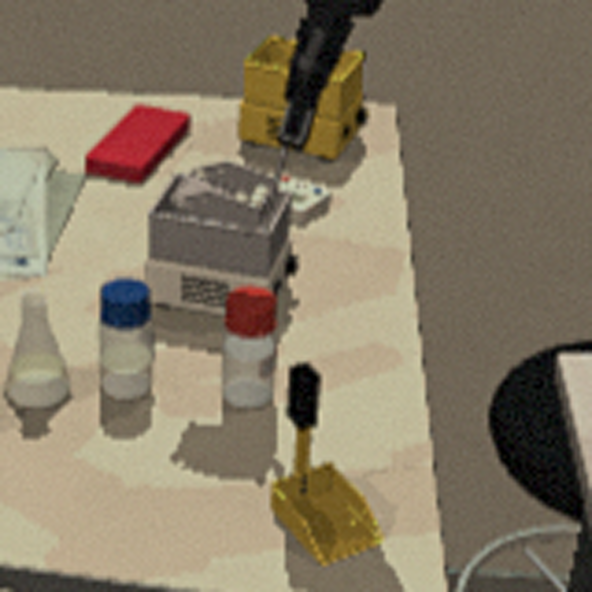

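```bash
python3 - <<'E'
import cv2
t=cv2.imread("pics/m1.png")
cv2.imwrite("pics/m1c.png",cv2.resize(t[160:300,120:260],None,fx=4,fy=4,interpolation=cv2.INTER_CUBIC))
E
```

```text
(no output)
```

View pics/m1c.png

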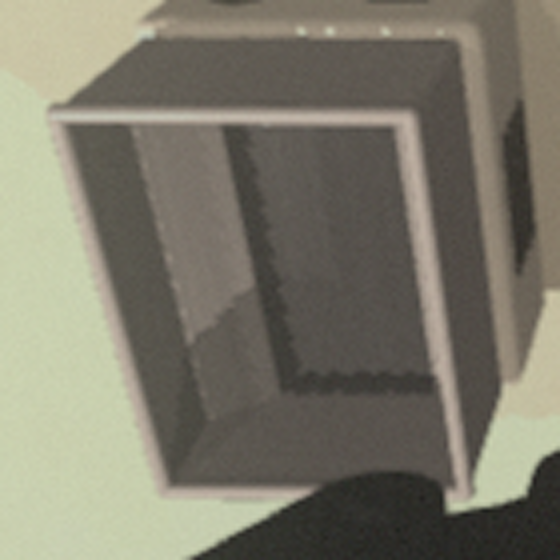

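```bash
python3 - <<'E'
from h import *
f=lambda p,o,s:np.array([((a[0]+.5)/s-.5+o[0],(a[1]+.5)/s-.5+o[1]) for a in p])
T=np.load('pics/m1.npy')
for p in ([(49,107),(417,110),(470,497),(162,496)],[(68,124),(398,124),(457,486),(170,486)]):
    B=back('wrist',f(p,(120,160),4),.11,T)[:,:2]; print(B,B.mean(0))
    d=(B[2]+B[3]-B[0]-B[1]); w=(B[1]-B[0]+B[2]-B[3]); print(np.arctan2(d[1],d[0]),np.arctan2(-w[0],w[1]),np.linalg.norm(d)/2,np.linalg.norm(w)/2)
E
```

```text
[[ 0.4141 -0.2597]
 [ 0.4348 -0.1727]
 [ 0.5549 -0.2018]
 [ 0.5348 -0.2884]] [ 0.4847 -0.2306]
-0.23569580064742945 -0.23083189274715607 0.12381690674991373 0.08912816612634772
[[ 0.4194 -0.2574]
 [ 0.4373 -0.1786]
 [ 0.5502 -0.2041]
 [ 0.5318 -0.2845]] [ 0.4847 -0.2311]
-0.22917138458858521 -0.22418213121146258 0.11565993423652304 0.08163189602316673
```

```bash
cat > /tmp/d.py <<'E'
from h import *
M=(.483,-.231)
go(tcp(*M,.175,-.229,.2),.08)
go(tcp(*M,.150,-.229,.14),.04)
go(tcp(*M,.128,-.229,.08),.03)
arm.pause(.5)
p=arm.read_tool_pos(); S=Ro.from_quat(arm.read_eef_rot())*down(0).inv()
print('scoop',p-S.apply(OFF),S.as_euler('ZYX'),arm.read_dq().round(4) if hasattr(arm.read_dq(),'round') else arm.read_dq(),arm.read_ft_force(),arm.read_opening())
T=toolT();np.save('pics/f.npy',T)
for n in ('wrist','side','top'): cv2.imwrite(f'pics/f_{n}.png',snapshot(n))
s=cv2.imread('pics/f_side.png');cv2.imwrite('pics/f_sc.png',cv2.resize(s[130:260,280:410],None,fx=4.5,fy=4.5,interpolation=cv2.INTER_CUBIC))
s=cv2.imread('pics/f_side.png');cv2.imwrite('pics/f_st.png',cv2.resize(s[260:340,230:360],None,fx=5,fy=5,interpolation=cv2.INTER_CUBIC))
print(arm.read_time())
E
python3 /tmp/d.py
```

```text
scoop [ 0.483  -0.231   0.1281] [-0.2291 -0.0801  0.    ] [ 0.0019  0.0018 -0.0002 -0.0009 -0.0006  0.0003  0.0002] [-0.1636 -0.4265 -0.8598] 0.19418162168777683
29.8833
```

View pics/f_sc.png

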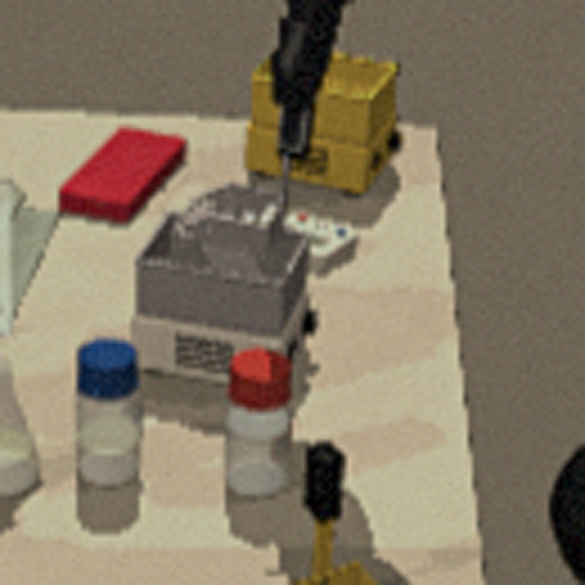

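View pics/f_wrist.png

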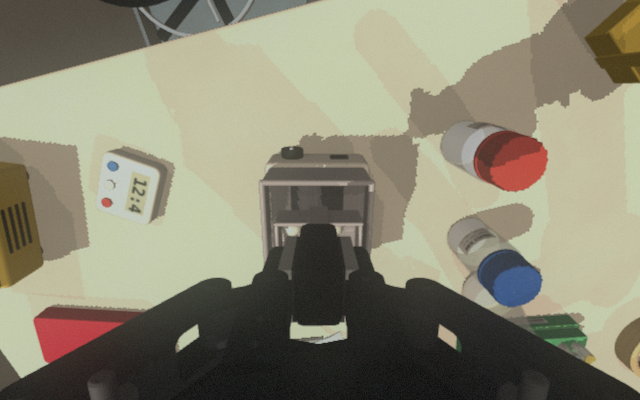

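View pics/f_st.png

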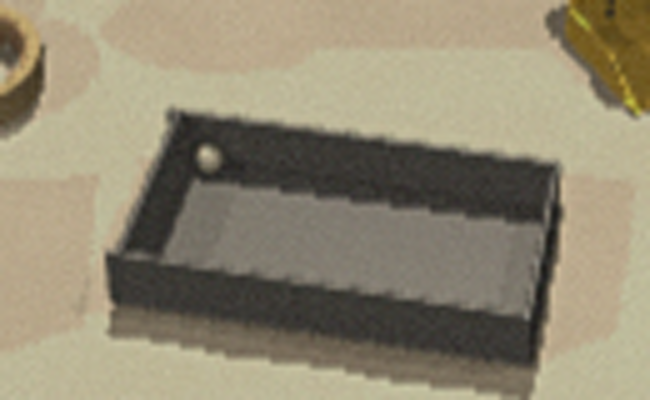

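View pics/f_top.png

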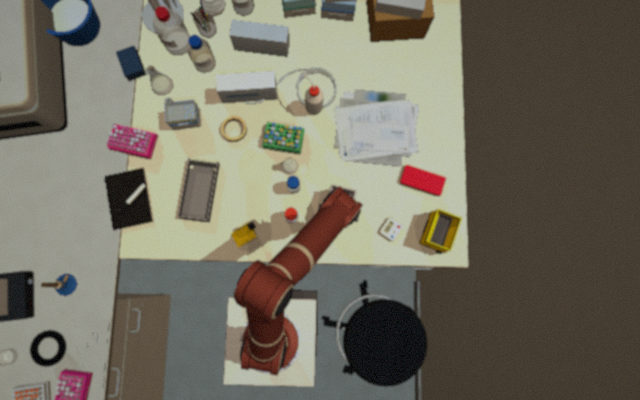

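```bash
python3 - <<'E'
import cv2,numpy as np
a=cv2.imread("pics/f_side.png")[160:205,305:365];b=cv2.imread("pics/f_top.png")[155:225,170:225];c=cv2.imread("pics/f_wrist.png")[175:250,255:380]
I=cv2.INTER_CUBIC
A=cv2.resize(a,(600,450),interpolation=I);B=cv2.resize(b,(220,280),interpolation=I)
cv2.imwrite("pics/z1.png",A);C=cv2.resize(c,(500,300),interpolation=I)
o=np.zeros((300,730,3),np.uint8);o[:280,:220]=B;o[:,225:725]=C;cv2.imwrite("pics/z2.png",o)
E
```

```text
(no output)
```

View pics/z1.png

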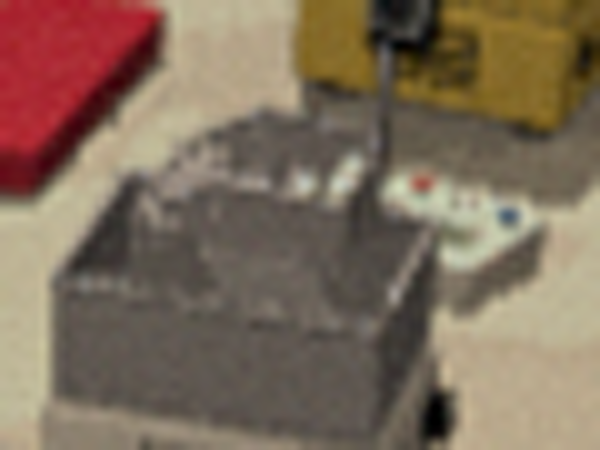

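View pics/z2.png

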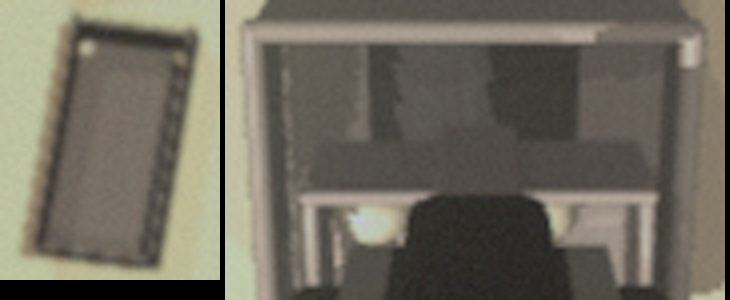

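```bash
python3 - <<'E'
from h import *
T=np.load('pics/f.npy')
m=back('wrist',[((475-225)/4+255,175+20/4),],.11,T); s=back('wrist',[((480-225)/4+255,175+193/4)],.128+.028-.003,T)
d=Ro.from_euler('z',.229).apply(s-m); print(m,s,'back wall minus rear rim edge in mouth frame',d)
print(arm.read_dq(),arm.read_time())
from station import ticket
E
```

```text
[[ 0.4244 -0.2169  0.11  ]] [[ 0.4419 -0.22    0.153 ]] back wall minus rear rim edge in mouth frame [[0.0177 0.0009 0.043 ]]
[-0.0012 -0.0003 -0.0009 -0.0007 -0.0009 -0.0014 -0.0008] 29.8833
```

```bash
python3 -c "
from station import ticket,arm
print(ticket.finish_job(),arm.read_time())"
```

```text
the job is handed in; nothing more can be done
the job is handed in; nothing more can be done
```

I gripped the steel scoop by its black grip and pushed it along the tray to the end wall. Raising the nose there caught four balls, which I carried over the bottles and flask to the white mill. I handed the job in at about 30 s, with no verdict reported.

**Last checks:**
- **Pose:** from the arm's readings, the scoop is 18 mm above the rim, 0.08 rad nose-up, parallel to the mouth, and the arm is practically still.
- **Balls:** the last overhead picture shows two balls left in the tray corners. I counted four in the scoop just after lifting it. At the mill only two were visible, with the grip and walls hiding the rest.
- **Centring:** this was the one disagreement. The wrist and overhead cameras put the mill's centre about 5 mm apart along its length. I aimed between them, and a final wrist-camera check put the bowl about 4 mm too far back, inside the 17 mm allowed, so I left it.
- **Bottles, flask and timer:** the last pictures show them in place. I saw no unexpected forces at the points where I read the wrist force, and none of those readings came while passing over the bottle row.

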